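# Open up the bottle rack by releasing its ratchet stop

### The arm

A 6-joint arm with a two-finger parallel gripper is mounted at the origin on the work surface. World frame = base frame: x ahead of the robot, y to its left, z up, the work surface at z = 0. Lengths are in m, angles in rad, forces in N, time in s.
With the tool pointing down it reaches from about 0.3 to 0.75 m from the base axis. Payload 8.5 kg.
Tool frame: the origin (TCP) lies between the finger pads; the fingertips stand 17 mm ahead of it and the grasp point (between the pads) lies 2 mm behind it; z points along the fingers, y is the line along which they close (so a half turn about z gives the same grasp; the last joint's range is limited). The gripper opens to 88 mm and grips with 3 to 60 N. Pads are 18 mm wide; open, the fingers measure 123 mm over their backs; the gripper's body (75 mm by 187 mm) begins 45 mm behind the grasp point.
Start: joints at [-1.515, 0.381, 1.297, -0, 1.464, -0.215], TCP at [0.147, -0.53, 0.256] pointing down, gripper open.
Joint ranges: [-3.11, 3.11], [-0.89, 2.33], [0.22, 2.48], [-1.42, 4.56], [0.17, 2.85], [-2.88, 2.88]. Speed limits (rad/s): [2.39, 2.39, 3.14, 3.14, 3.14, 3.14].

### API

Orientations are given as a unit quaternion [w, x, y, z].
In Python, from rig import status, cams, workorder gives the robot as it stands. The module is installed in compiled form; this text tells all that it offers.
- The arm moves only by the tool servo_tool, never from a script. Its argument "motion" is a list of rows, each an object with "dr": the turn, a rotation vector about the world's x, y, z normalised to -1 to 1, where 1 is 180 degrees, a list of three; "travel": the shift along the world's x, y, z normalised to -1 to 1, where 1 is 30 mm, a list of three; "gripper": the opening, from -1 (shut) to 1 (fully open). A call has 1 to 12 rows; each row shifts and turns the commanded pose from where the row before left it; what a row does not reach is not made up. A row lasts 1/10 s, in which the tool goes at most 50 mm and 8.59 degrees, less where a joint would pass 70% of its speed; a pose out of reach is approached as far as the arm can. A call with a number of a shift or a turn outside -1 to 1 is refused whole. A call with a gripper value outside its range is refused whole. The fingers move at their own pace and stop on an object; "newtons" is the grip in N (left out, the last holds). Time passes only in rows, so rows that do not move let the fingers close. It gives the time, the measured TCP pose, the force, the opening and the grip force at its end, in the units of the state.
- status.get_obs(): the state, without advancing time (a new reading comes with each control period).
- cams.grab_frame(name): name is "scene" or "top" or "wrist"; returns a dict with "image" (480x640x3 uint8, red, green, blue), "z_map" (480x640 float32, m along the optical axis (not along the pixel's ray), 0 where there is no reading), "fx", "fy", "cx", "cy" (pixels), "world_to_cam" (4x4, takes a point from world to camera coordinates). Camera axes: x right, y down, z forward; pixel columns grow to the right and rows downward; lengths in m; the calibration is good to about 2 mm. A picture is of the moment at which its call begins.
- workorder.finish_job(): hands the job in; it is judged then, once.
Trained networks look in a picture, given as the dict that the camera call returned (one of the last four; its "shot" number tells which), for a name from the list of things; names that differ only in an ending like _2 or _b are one class to them, and where a whole thing is asked for, a point or a joint stands for the part that bears it (a point fixed in the world has none). Each returns a list of dicts, best first, with "p" (0 to 1); they miss things now and then, are a little off and sometimes report something else, mostly with a low value. They report only what shows in the picture. A call takes as long as a camera call.
- cams.masks_of(name, picture): "mask" (480x640 bool, what is visible of it) and "bbox" ([left, top, width, height] in pixels, round what is visible of it).
- cams.mark_of(name, picture): "centre" ([column, row] in pixels: a listed point, or the origin of a listed thing).
The state is a dict: "time": time; "q": joint angles; "qvel": joint speeds; "joint_efforts": joint torques, N m; "eef_pos": TCP position; "eef_rot": TCP orientation; "wrist_force": force on the tool from outside, world axes, zero at the start; "torque": the same for the moment, N m; "width": finger opening in m; "grip_force": force on a finger pad.
Only numpy, scipy, OpenCV 4.12 (cv2) and the standard library are available. Lean on these libraries where they do the work, as an engineer would, in place of code of your own. Each camera call takes 0.05 s, during which the arm holds its last target. There are 200 camera calls.

### The job

Make room in the bottle rack: with a fingertip press down the release paddle on the sliding stop behind the bottles and, keeping it pressed, push the stop along its ratchet bar away from the bottles until it is fully back at the end of the bar. Then let the paddle spring up and move clear. Do not pick anything up, and leave the bottles, the jar and the ladle standing or lying where they are.

Things in the scene. Friction and masses are not known exactly. Their poses are not given: they have to be found in the camera images.
- rack: Wooden slotted bottle rack, fixed on the ledge, 560 mm long, 200 wide, two lanes, slatted sides 74 mm high. Origin: centre of its underside on the tiles. Its y axis runs lengthwise: bottles (up to 258 mm above the tiles) and tall end panel (110 mm) at the -y end, low end panel (60 mm) at +y; z up. On its middle rail a notched steel bar, notches 10 mm apart, carries the sliding stop behind the bottles.
- stop (a joint): Place of the sliding stop on its bar, m: 0 = forward (rack -y, at the bottles), 0.19 = fully back (rack +y) at the end of the bar. With the paddle up the ratchet lets it back 10 mm at most, forwards it clicks freely. Slides with about 3 N, stays where left. 130 mm long: plywood board across both lanes in front (top 112 mm above the tiles), steel saddle, release paddle, upright push rest at the rear.
- release (a joint): Angle of the sprung release paddle, rad: 0 to 0.12 = up, ratchet catches; 0.30 = fully down (about 5 to 8 N). Pawl clear from about 0.13; keep above 0.15 while the stop slides. It rocks about an axle across the bar, 30 mm forward of (rack -y) and 30 mm below the paddle's top centre: fully down, that centre sinks about 9 mm, the rear edge 16 mm.
- paddle (a point): Centre of the top of the release paddle, 84 mm above the tiles when up; moves with paddle and stop. A ribbed flat steel plate, level when up, 50 mm long (along the bar), 42 mm wide, open above and to both sides. The push rest's face stands 27 mm further back (rack +y), just behind its rear edge.
- push_rest (a point): On the push rest's front face (towards paddle and bottles), on the centre line, 100 mm above the tiles. The push rest is an upright steel plate, 46 mm wide across the rack, 10 mm thick, top 117 mm above the tiles (33 mm above the paddle). It belongs to the stop: a finger standing on the paddle pushes the stop back by bearing on this face towards rack +y.
- stop_front (a point): Middle of the front face of the stop's plywood board (the face towards the bottles), 68 mm above the tiles and 109 mm forward of the push rest's face.
- bottle_a_mid (a point): Centre, half-way up, of an upright loose glass bottle 66 mm in diameter and 235 mm tall, one of six standing in the rack's lanes. To be left standing where it is.
- bottle_b_mid (a point): Centre, half-way up, of an upright loose glass bottle 62 mm in diameter and 215 mm tall, one of six standing in the rack's lanes. To be left standing where it is.
- bottle_c_mid (a point): Centre, half-way up, of an upright loose glass bottle 66 mm in diameter and 225 mm tall, one of six standing in the rack's lanes. To be left standing where it is.
- bottle_d_mid (a point): Centre, half-way up, of an upright loose glass bottle 64 mm in diameter and 240 mm tall, one of six standing in the rack's lanes. To be left standing where it is.
- bottle_e_mid (a point): Centre, half-way up, of an upright loose glass bottle 66 mm in diameter and 220 mm tall, one of six standing in the rack's lanes. To be left standing where it is.
- bottle_f_mid (a point): Centre, half-way up, of an upright loose glass bottle 62 mm in diameter and 230 mm tall, one of six standing in the rack's lanes. To be left standing where it is.
- jar_mid (a point): Centre, half-way up, of the small glass jar, 68 mm in diameter, 85 mm tall, loose on the tiles close to the rack on the robot's side. To be left where it is.
- ladle_bowl (a point): Centre of the bowl (84 mm wide, 30 mm high) of the stainless ladle lying loose on the tiles beyond the rack, its 230 mm handle roughly alongside the rack. To be left where it is.

How it is judged:
On the way, in this order (a step that is already met when the one before it is completed fails the run):
1. the release paddle is pressed down while the stop is still where it stood (value of joint release above 0.145 rad and distance of stop_front from where it was at the start of the episode below 0.02 m), for 0.1 s.
2. the stop is pushed fully back to the end of its bar (value of joint stop above 0.183 m), for 0.1 s.
At the end, for the whole second after the job is handed in: The stop stands at rest within 10 mm of the back end of its bar (joint stop above 0.180), the release paddle has sprung up (joint release below 0.14), and all six bottles, the jar and the ladle stand or lie within 20 mm of where they began, bottles and jar upright within 0.15 rad (value of joint stop above 0.18 m and value of joint release below 0.14 rad and velocity of joint stop below 0.01 m/s and angle between each of bottle_a_mid, bottle_b_mid, bottle_c_mid, bottle_d_mid, bottle_e_mid, bottle_f_mid, jar_mid's own z axis and vertical below 0.15 rad and distance of each of bottle_a_mid, bottle_b_mid, bottle_c_mid, bottle_d_mid, bottle_e_mid, bottle_f_mid, jar_mid, ladle_bowl from where it was at the start of the episode below 0.02 m); the robot touches nothing.
It fails at once if a bottle is lifted, toppled or shoved away (height (world z) of bottle_a_mid above 0.1505 m or angle between any of bottle_a_mid, bottle_b_mid, bottle_c_mid, bottle_d_mid, bottle_e_mid, bottle_f_mid's own z axis and vertical above 0.3 rad or distance of any of bottle_a_mid, bottle_b_mid, bottle_c_mid, bottle_d_mid, bottle_e_mid, bottle_f_mid from where it was at the start of the episode above 0.03 m or height (world z) of bottle_b_mid above 0.1405 m or height (world z) of bottle_c_mid above 0.1455 m or height (world z) of bottle_d_mid above 0.153 m or height (world z) of bottle_e_mid above 0.143 m or height (world z) of bottle_f_mid above 0.148 m).
It fails at once if the jar is lifted, toppled or shoved away (height (world z) of jar_mid above 0.0575 m or angle between jar_mid's own z axis and vertical above 0.3 rad or distance of jar_mid from where it was at the start of the episode above 0.03 m).
It fails at once if the ladle is lifted or shoved away (height (world z) of ladle_bowl above 0.035 m or distance of ladle_bowl from where it was at the start of the episode above 0.03 m).
It also fails if it takes over 38 s, if anything falls off the work surface, if the arm or the gripper's body presses on something with over 40 N, if the wrist force passes 120 N, or if a joint passes its speed limit or range.

## Working session

There is one attempt and no reset: what is moved stays moved. The work goes in short steps, Python scripts to look and compute and a tool call to move; the robot and the scene stay as the last step left them, time stands still between calls to the robot, and variables do not carry over. Pictures are saved under pics/ and viewed, at most 10 in all, crops included, and the job is handed in when it is done.

Besides the shell and the picture viewer there is one more tool, called after ">>>" by a JSON object that holds its "method" and its "body". servo_tool: Moves the arm, as the interface text tells. Its arguments: {"type":"object","properties":{"motion":{"type":"array","items":{"type":"object","properties":{"dr":{"type":"array","items":{"type":"number","minimum":-1,"maximum":1}},"travel":{"type":"array","items":{"type":"number","minimum":-1,"maximum":1}},"gripper":{"type":"number"}}}},"newtons":{"type":"number"}},"required":["motion"]}

```bash
mkdir -p pics; cat > h.py <<'E'
import numpy as np, cv2
from rig import status, cams, workorder
def world(f,u,v,z=None):
    if z is None:
        p=f["z_map"][int(v)-2:int(v)+3,int(u)-2:int(u)+3]; p=p[p>0]; z=np.median(p) if p.size else np.nan
    c=np.array([(u-f["cx"])/f["fx"]*z,(v-f["cy"])/f["fy"]*z,z,1])
    return (np.linalg.inv(f["world_to_cam"])@c)[:3]
def save(f,n): cv2.imwrite(f"pics/{n}.png",f["image"][:,:,::-1])
E
python3 - <<'E'
from h import *
np.set_printoptions(precision=4,suppress=True)
for n in ["scene","top"]:
    f=cams.grab_frame(n); save(f,n)
    print(n,np.linalg.inv(f["world_to_cam"])[:3,3])
    for k in ["paddle","push_rest","stop_front","rack","jar_mid","ladle_bowl","bottle_a_mid"]:
        for r in cams.mark_of(k,f)[:6 if k[0]=='b' else 1]:
            u,v=r["centre"]; print(k,round(r["p"],2),np.round([u,v]),world(f,u,v))
o=status.get_obs();print(o["eef_rot"],o["time"],o["width"])
E
```

```text
scene [0.9484 0.5418 0.7083]
paddle 0.7 [359. 273.] [0.576  0.0595 0.1146]
push_rest 0.61 [367. 271.] [0.5635 0.0651 0.1167]
stop_front 0.68 [332. 250.] [ 0.5586 -0.0448  0.0755]
rack 0.89 [342. 282.] [0.5688 0.002  0.0392]
jar_mid 0.63 [424. 248.] [0.4128 0.0362 0.0713]
ladle_bowl 0.67 [259. 294.] [ 0.6922 -0.086   0.0005]
bottle_a_mid 0.92 [328. 173.] [ 0.497  -0.1539  0.1585]
top [ 0.4852 -0.0415  1.1328]
paddle 0.63 [281. 256.] [0.5516 0.0283 0.0803]
push_rest 0.98 [265. 253.] [0.5546 0.0571 0.114 ]
stop_front 0.91 [324. 262.] [ 0.5425 -0.0566  0.0564]
rack 0.68 [316. 263.] [ 0.5403 -0.0398  0.0752]
jar_mid 0.76 [287. 336.] [0.3964 0.0138 0.0864]
ladle_bowl 0.83 [330. 186.] [ 0.7097 -0.0673  0.0041]
bottle_a_mid 0.69 [386. 296.] [ 0.477  -0.1644  0.1881]
[-0.      0.9908  0.135  -0.    ] 0.8 0.08816442194235981
```

View pics/scene.png

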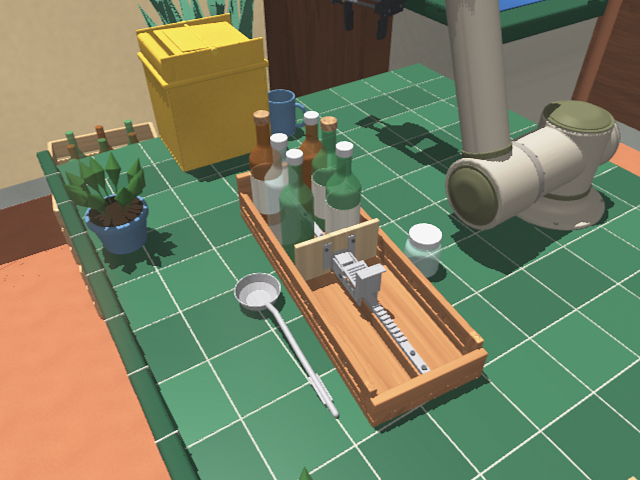

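View pics/top.png

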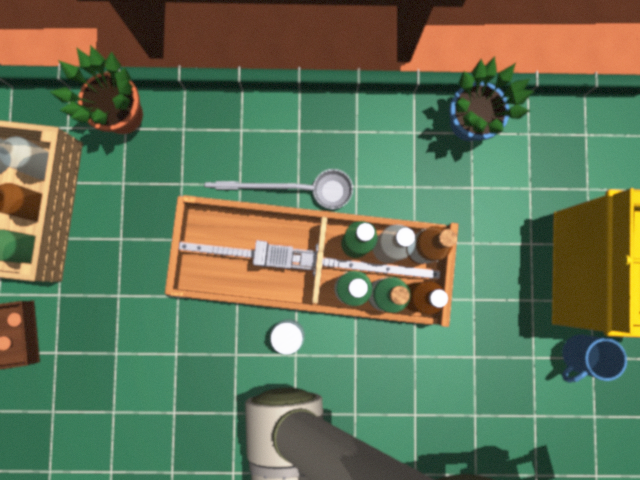

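The rack lies along world y with a tilt of about 6°. The stop's paddle is near top px (281,256), with its push rest at (262,253). The bottles are to the right and the jar is at (287,338). I'll shut the fingers, rise above the bottles, swing over and turn the closing axis across the rack.

>>> {"method": "servo_tool", "body": {"motion": [{"travel": [0,0,1],"dr": [0,0,0],"gripper": -1},{"travel": [0,0,1],"dr": [0,0,0],"gripper": -1},{"travel": [0,0,1],"dr": [0,0,0],"gripper": -1},{"travel": [0.3,0.4,1],"dr": [0,0,0],"gripper": -1},{"travel": [0.67,0.93,0],"dr": [0,0,0],"gripper": -1},{"travel": [0.67,0.93,0],"dr": [0,0,0],"gripper": -1},{"travel": [0.67,0.93,0],"dr": [0,0,0],"gripper": -1},{"travel": [0.67,0.93,0],"dr": [0,0,0],"gripper": -1},{"travel": [0.67,0.93,0],"dr": [0,0,0.0378],"gripper": -1},{"travel": [0.67,0.93,0],"dr": [0,0,0.0378],"gripper": -1},{"travel": [0.67,0.93,0],"dr": [0,0,0.0378],"gripper": -1},{"travel": [0.67,0.93,0],"dr": [0,0,0.0378],"gripper": -1}]}}

```text
time: 2.0
eef_pos: [0.3175, -0.2934, 0.3759]
eef_rot: [0.0, 0.93, 0.367, 0.0]
wrist_force: [-0.0, -0.1, 0.5]
width: 0.0004
grip_force: 0.0
```

>>> {"method": "servo_tool", "body": {"motion": [{"travel": [0.67,0.93,0],"dr": [0,0,0.0378],"gripper": -1},{"travel": [0.67,0.93,0],"dr": [0,0,0.0378],"gripper": -1},{"travel": [0.67,0.93,0],"dr": [0,0,0.0378],"gripper": -1},{"travel": [0.67,0.93,0],"dr": [0,0,0.0378],"gripper": -1},{"travel": [0.67,0.93,0],"dr": [0,0,0.0378],"gripper": -1},{"travel": [0.67,0.93,0],"dr": [0,0,0.0378],"gripper": -1},{"travel": [0.67,0.93,0],"dr": [0,0,0],"gripper": -1},{"travel": [0.67,0.93,0],"dr": [0,0,0],"gripper": -1},{"travel": [0.67,0.93,0],"dr": [0,0,0],"gripper": -1},{"travel": [0.67,0.93,0],"dr": [0,0,0],"gripper": -1},{"travel": [0.67,0.93,0],"dr": [0,0,0],"gripper": -1},{"travel": [0,0,0],"dr": [0,0,0],"gripper": -1}]}}

```text
time: 3.2
eef_pos: [0.5393, 0.0148, 0.375]
eef_rot: [-0.001, 0.745, 0.668, 0.0]
wrist_force: [-0.5, -0.7, 0.0]
width: 0.0003
grip_force: 0.0
```

```bash
python3 - <<'E'
from h import *
np.set_printoptions(precision=4,suppress=True)
o=status.get_obs();print(o["time"],o["eef_pos"],o["eef_rot"],o["width"],o["wrist_force"],o["q"])
f=cams.grab_frame("wrist"); save(f,"w1")
print(np.linalg.inv(f["world_to_cam"])[:3,3])
for k in ["paddle","push_rest","stop_front","rack"]:
    for r in cams.mark_of(k,f)[:1]:
        u,v=r["centre"]; print(k,round(r["p"],2),np.round([u,v]),world(f,u,v))
E
```

```text
3.2 [0.5393 0.0148 0.375 ] [-0.0005  0.7445  0.6676  0.    ] 0.0003096127449822223 [-0.494  -0.6541  0.026 ] [-0.1925  0.3077  1.0703  0.0007  1.7644 -0.0836]
[0.5466 0.0839 0.5039]
paddle 0.92 [333. 181.] [0.5545 0.0316 0.08  ]
push_rest 0.64 [329. 160.] [0.5513 0.0585 0.1157]
stop_front 0.76 [334. 247.] [ 0.5477 -0.0437  0.0977]
rack 0.78 [328. 216.] [ 0.544  -0.0137  0.0587]
```

View pics/w1.png

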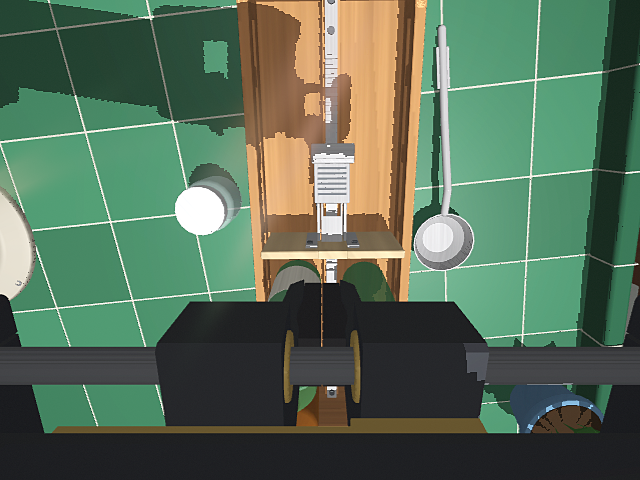

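The wrist view shows the paddle's ribs at rows 163–203, column 332. The push rest is just behind them (rows 146–163), and the bar runs nearly vertical in the image. Next I'll refine the geometry from depth.

```bash
python3 - <<'E'
from h import *
np.set_printoptions(precision=4,suppress=True)
for n,(u0,u1,v0,v1) in {"wrist":(310,358,140,210),"top":(245,325,235,275)}.items():
    f=cams.grab_frame(n)
    V,U=np.mgrid[v0:v1,u0:u1]; z=f["z_map"][v0:v1,u0:u1]
    c=np.stack([(U-f["cx"])/f["fx"]*z,(V-f["cy"])/f["fy"]*z,z,np.ones_like(z)],-1).reshape(-1,4)
    P=(c@np.linalg.inv(f["world_to_cam"]).T)[:,:3]; P=P[z.ravel()>0]
    for a,b in((.076,.09),(.110,.122)):
        q=P[(P[:,2]>a)&(P[:,2]<b)&(P[:,1]>0)]
        if len(q): print(n,a,len(q),"med",np.median(q,0),"lo",np.percentile(q,3,0),"hi",np.percentile(q,97,0))
    for r in cams.masks_of("rack",f)[:1]:
        m=r["mask"]; v,u=np.nonzero(m); zz=f["z_map"][v,u]
        c=np.stack([(u-f["cx"])/f["fx"]*zz,(v-f["cy"])/f["fy"]*zz,zz,np.ones_like(zz)],-1)
        P=(c@np.linalg.inv(f["world_to_cam"]).T)[:,:3]; P=P[(zz>0)&(P[:,2]>.066)&(P[:,2]<.08)]
        for s in(-1,1):
            q=P[(s*(P[:,0]-.55-.1*P[:,1])>.07)&(P[:,1]>-.03)&(P[:,1]<.2)]
            if len(q)>30: print("side",s,len(q),np.polyfit(q[:,1],q[:,0],1))
E
```

```text
wrist 0.076 1429 med [0.5524 0.0299 0.0803] lo [0.5324 0.008  0.0772] hi [0.5723 0.0514 0.0833]
wrist 0.11 855 med [0.5556 0.0654 0.1166] lo [0.5346 0.0551 0.1146] hi [0.5768 0.0755 0.1182]
side -1 2332 [0.1001 0.4556]
side 1 2500 [0.1001 0.6427]
side -1 163 [0.087  0.4562]
```

>>> {"method": "servo_tool", "body": {"motion": [{"travel": [0.24,0.45,0],"dr": [0,0,0.003],"gripper": -1},{"travel": [0.24,0.45,-0.5],"dr": [0,0,0],"gripper": -1},{"travel": [0,0,-1],"dr": [0,0,0],"gripper": -1},{"travel": [0,0,-1],"dr": [0,0,0],"gripper": -1},{"travel": [0,0,-1],"dr": [0,0,0],"gripper": -1},{"travel": [0,0,-1],"dr": [0,0,0],"gripper": -1},{"travel": [0,0,-1],"dr": [0,0,0],"gripper": -1},{"travel": [0,0,-1],"dr": [0,0,0],"gripper": -1},{"travel": [0,0,-1],"dr": [0,0,0],"gripper": -1},{"travel": [0,0,-0.7],"dr": [0,0,0],"gripper": -1},{"travel": [0,0,0],"dr": [0,0,0],"gripper": -1},{"travel": [0,0,0],"dr": [0,0,0],"gripper": -1}]}}

```text
time: 4.85
eef_pos: [0.553, 0.0396, 0.1303]
eef_rot: [0.0, 0.742, 0.67, 0.0]
wrist_force: [-0.4, -0.2, 0.5]
width: 0.0007
grip_force: 0.0
```

>>> {"method": "servo_tool", "body": {"motion": [{"travel": [0,0,-0.5],"dr": [0,0,0],"gripper": -1},{"travel": [0,0,-0.4],"dr": [0,0,0],"gripper": -1},{"travel": [0,0,0],"dr": [0,0,0],"gripper": -1}]}}

```text
time: 5.15
eef_pos: [0.5522, 0.0393, 0.1023]
eef_rot: [-0.0, 0.743, 0.67, -0.0]
wrist_force: [0.0, -0.4, -0.1]
width: 0.0004
grip_force: 0.0
```

>>> {"method": "servo_tool", "body": {"motion": [{"travel": [0,0,-0.2],"dr": [0,0,0],"gripper": -1},{"travel": [0,0,0],"dr": [0,0,0],"gripper": -1}]}}

```text
time: 5.35
eef_pos: [0.5531, 0.0391, 0.0973]
eef_rot: [0.001, 0.743, 0.67, 0.001]
wrist_force: [0.2, -1.5, 3.4]
width: 0.0005
grip_force: 1.5
```

```bash
python3 - <<'E'
from h import *
f=cams.grab_frame("scene"); cv2.imwrite("pics/s2.png",cv2.resize(f["image"][180:360,240:480,::-1],None,fx=3,fy=3))
E
```

```text
(no output)
```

View pics/s2.png

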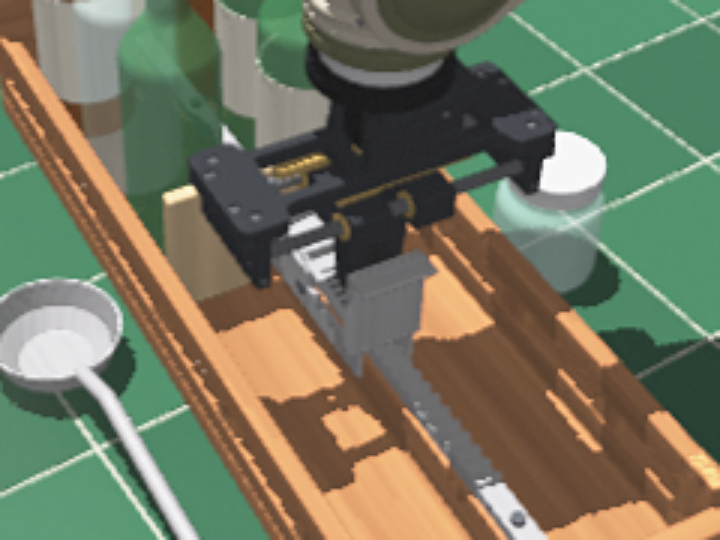

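The finger stands on the paddle with 3 N of contact force, between the board and the push rest, and the jar and ladle are clear of the gripper. Now press.

>>> {"method": "servo_tool", "body": {"motion": [{"travel": [0,0,-0.1],"dr": [0,0,0],"gripper": -1},{"travel": [0,0,-0.1],"dr": [0,0,0],"gripper": -1},{"travel": [0,0,0],"dr": [0,0,0],"gripper": -1}]}}

```text
time: 5.7
eef_pos: [0.5531, 0.0394, 0.0917]
eef_rot: [0.001, 0.743, 0.67, 0.001]
wrist_force: [0.0, 1.4, 7.4]
width: 0.0002
grip_force: 3.5
```

>>> {"method": "servo_tool", "body": {"motion": [{"travel": [0,0,-0.07],"dr": [0,0,0],"gripper": -1},{"travel": [0,0,0],"dr": [0,0,0],"gripper": -1}]}}

```text
time: 5.9
eef_pos: [0.5533, 0.0393, 0.091]
eef_rot: [0.001, 0.743, 0.67, 0.001]
wrist_force: [-3.4, 1.7, 18.1]
width: 0.0004
grip_force: 8.8
```

The paddle has bottomed: force jumped to 18 N over the last 0.7 mm. Slide back along the rack axis.

>>> {"method": "servo_tool", "body": {"motion": [{"travel": [0.02,0.2,0],"dr": [0,0,0],"gripper": -1},{"travel": [0.02,0.2,-0.02],"dr": [0,0,0],"gripper": -1},{"travel": [0.02,0.2,-0.02],"dr": [0,0,0],"gripper": -1},{"travel": [0.02,0.2,0],"dr": [0,0,0],"gripper": -1},{"travel": [0,0,0],"dr": [0,0,0],"gripper": -1}]}}

```text
time: 6.4
eef_pos: [0.5558, 0.0636, 0.0907]
eef_rot: [0.002, 0.742, 0.67, 0.002]
wrist_force: [-5.2, 2.5, 24.8]
width: 0.0002
grip_force: 12.5
```

>>> {"method": "servo_tool", "body": {"motion": [{"travel": [0.03,0.3,0.02],"dr": [0,0,0],"gripper": -1},{"travel": [0.03,0.3,0],"dr": [0,0,0],"gripper": -1},{"travel": [0.03,0.3,0],"dr": [0,0,0],"gripper": -1},{"travel": [0.03,0.3,0],"dr": [0,0,0],"gripper": -1},{"travel": [0.03,0.3,0],"dr": [0,0,0],"gripper": -1}]}}

```text
time: 6.9
eef_pos: [0.5602, 0.1081, 0.0909]
eef_rot: [0.002, 0.743, 0.67, 0.001]
wrist_force: [-4.3, -2.6, 20.7]
width: 0.0001
grip_force: 9.4
```

```bash
python3 - <<'E'
from h import *
print(status.get_obs()["eef_pos"],status.get_obs()["wrist_force"])
f=cams.grab_frame("scene"); cv2.imwrite("pics/s3.png",cv2.resize(f["image"][180:390,230:490,::-1],None,fx=2.8,fy=2.8))
E
```

```text
[0.56020975 0.10805355 0.09087002] [-4.32481956 -2.64079862 20.66960612]
```

View pics/s3.png

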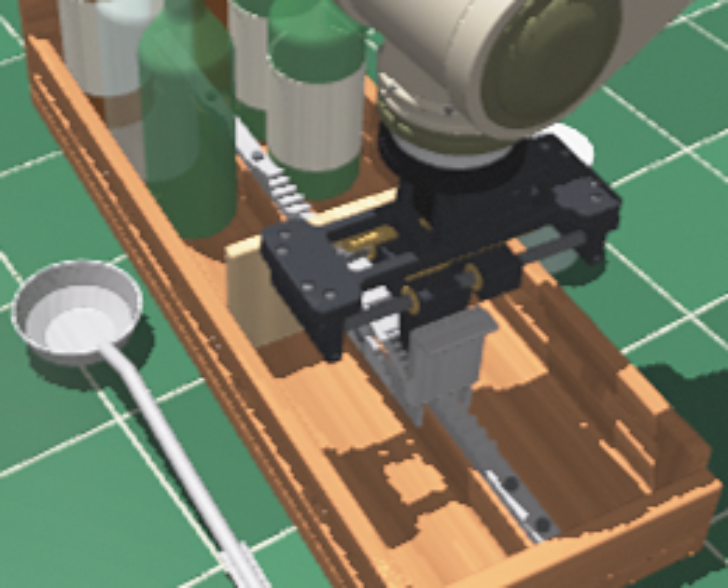

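The board has moved back with the finger and left a gap to the bottles, so the stop is sliding. Continue.

>>> {"method": "servo_tool", "body": {"motion": [{"travel": [0.03,0.3,0],"dr": [0,0,0],"gripper": -1},{"travel": [0.03,0.3,0],"dr": [0,0,0],"gripper": -1},{"travel": [0.03,0.3,0],"dr": [0,0,0],"gripper": -1},{"travel": [0.03,0.3,0],"dr": [0,0,0],"gripper": -1},{"travel": [0.03,0.3,0],"dr": [0,0,0],"gripper": -1},{"travel": [0.03,0.3,0],"dr": [0,0,0],"gripper": -1}]}}

```text
time: 7.55
eef_pos: [0.5656, 0.1622, 0.0909]
eef_rot: [0.002, 0.743, 0.67, 0.001]
wrist_force: [-3.7, -2.4, 19.7]
width: 0.0008
grip_force: 8.9
```

>>> {"method": "servo_tool", "body": {"motion": [{"travel": [0.02,0.2,0],"dr": [0,0,0],"gripper": -1},{"travel": [0.02,0.2,0],"dr": [0,0,0],"gripper": -1},{"travel": [0.02,0.2,0],"dr": [0,0,0],"gripper": -1}]}}

```text
time: 7.85
eef_pos: [0.5674, 0.1802, 0.0909]
eef_rot: [0.002, 0.743, 0.67, 0.001]
wrist_force: [-4.0, -2.7, 19.6]
width: 0.0004
grip_force: 8.8
```

>>> {"method": "servo_tool", "body": {"motion": [{"travel": [0.02,0.2,0],"dr": [0,0,0],"gripper": -1},{"travel": [0.02,0.2,0],"dr": [0,0,0],"gripper": -1},{"travel": [0.02,0.2,0],"dr": [0,0,0],"gripper": -1},{"travel": [0.02,0.2,0],"dr": [0,0,0],"gripper": -1}]}}

```text
time: 8.25
eef_pos: [0.5698, 0.2042, 0.091]
eef_rot: [0.001, 0.743, 0.67, 0.001]
wrist_force: [-3.1, -2.4, 18.7]
width: 0.0004
grip_force: 8.6
```

>>> {"method": "servo_tool", "body": {"motion": [{"travel": [0.01,0.15,0],"dr": [0,0,0],"gripper": -1},{"travel": [0.01,0.15,0],"dr": [0,0,0],"gripper": -1}]}}

```text
time: 8.45
eef_pos: [0.5704, 0.2106, 0.0906]
eef_rot: [0.003, 0.742, 0.67, -0.001]
wrist_force: [-5.7, -36.7, 20.8]
width: 0.0002
grip_force: 23.7
```

>>> {"method": "servo_tool", "body": {"motion": [{"travel": [0.01,0.12,0],"dr": [0,0,0],"gripper": -1},{"travel": [0.01,0.12,0],"dr": [0,0,0],"gripper": -1}]}}

```text
time: 8.65
eef_pos: [0.5704, 0.2108, 0.0907]
eef_rot: [0.006, 0.743, 0.669, -0.007]
wrist_force: [-14.3, -74.0, 29.5]
width: 0.0006
grip_force: 46.3
```

Hard stop at y = 0.211. Relieve the push, then lift.

>>> {"method": "servo_tool", "body": {"motion": [{"travel": [-0.01,-0.15,0],"dr": [0,0,0],"gripper": -1},{"travel": [0,0,0],"dr": [0,0,0],"gripper": -1}]}}

```text
time: 8.85
eef_pos: [0.5704, 0.2106, 0.0907]
eef_rot: [0.003, 0.743, 0.669, -0.002]
wrist_force: [-8.4, -31.9, 21.3]
width: 0.0005
grip_force: 22.8
```

```bash
python3 - <<'E'
from h import *
o=status.get_obs();print(o["eef_pos"],o["wrist_force"])
f=cams.grab_frame("scene"); cv2.imwrite("pics/s4.png",cv2.resize(f["image"][200:430,250:510,::-1],None,fx=2.5,fy=2.5))
E
```

```text
[0.57042265 0.21057007 0.09066608] [ -8.39674676 -31.93340989  21.26042713]
```

View pics/s4.png

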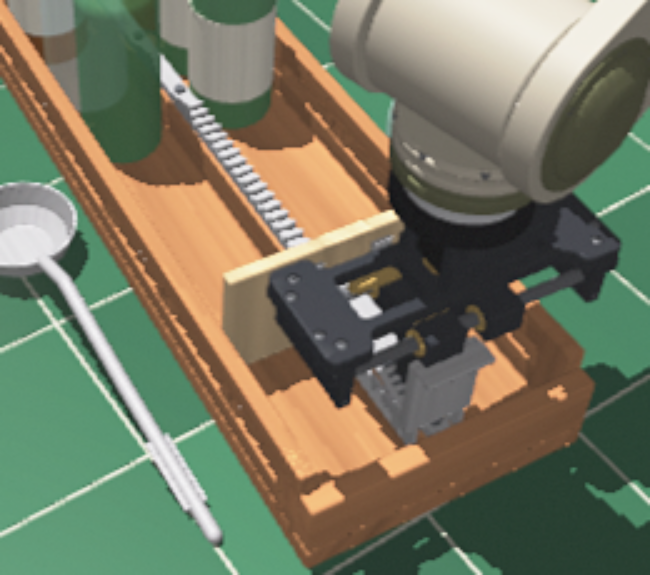

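The stop is at the end of its bar, close to the low end panel, and the ladle and bottles are where they were. Relieve most of the push, then lift away.

>>> {"method": "servo_tool", "body": {"motion": [{"travel": [0,-0.12,0],"dr": [0,0,0],"gripper": -1},{"travel": [0,0,0.15],"dr": [0,0,0],"gripper": -1},{"travel": [0,0,0.3],"dr": [0,0,0],"gripper": -1},{"travel": [0,-0.1,0.4],"dr": [0,0,0],"gripper": -1},{"travel": [0,0,0.7],"dr": [0,0,0],"gripper": -1},{"travel": [0,0,1],"dr": [0,0,0],"gripper": -1},{"travel": [0,0,1],"dr": [0,0,0],"gripper": -1},{"travel": [0,0,1],"dr": [0,0,0],"gripper": -1},{"travel": [0,0,1],"dr": [0,0,0],"gripper": -1},{"travel": [0,0,1],"dr": [0,0,0],"gripper": -1},{"travel": [0,0,0],"dr": [0,0,0],"gripper": -1},{"travel": [0,0,0],"dr": [0,0,0],"gripper": -1}]}}

```text
time: 10.1
eef_pos: [0.5696, 0.2093, 0.2848]
eef_rot: [0.0, 0.743, 0.67, 0.0]
wrist_force: [0.0, 0.7, -0.3]
width: 0.0005
grip_force: 0.0
```

```bash
python3 - <<'E'
from h import *
np.set_printoptions(precision=4,suppress=True)
o=status.get_obs();print(o["eef_pos"],o["wrist_force"])
for n in("scene","wrist"):
    f=cams.grab_frame(n); save(f,n+"5")
    for k in ["paddle","push_rest","stop_front","jar_mid","ladle_bowl"]:
        for r in cams.mark_of(k,f)[:1]:
            u,v=r["centre"]; print(n,k,round(r["p"],2),np.round([u,v]),world(f,u,v))
E
```

```text
[0.5696 0.2093 0.2848] [ 0.0336  0.661  -0.3088]
scene paddle 0.9 [415. 338.] [0.5649 0.1927 0.083 ]
scene push_rest 0.78 [428. 346.] [0.5801 0.2319 0.1157]
scene stop_front 0.62 [384. 309.] [0.5679 0.1207 0.0806]
scene jar_mid 0.73 [424. 248.] [0.5836 0.1979 0.2749]
scene ladle_bowl 0.85 [259. 292.] [ 0.6894 -0.0902  0.0013]
wrist paddle 0.75 [324. 231.] [0.5697 0.1922 0.084 ]
wrist push_rest 0.94 [321. 204.] [0.5699 0.2244 0.1163]
```

View pics/scene5.png

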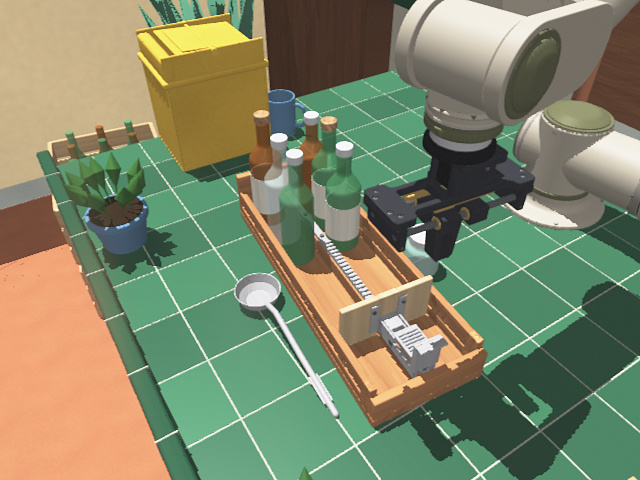

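The stop is at the end of the bar with the paddle up (84 mm). The bottles and ladle are unmoved, and the arm is clear. Handing in.

```bash
python3 -c "
from rig import workorder
print(workorder.finish_job())"
```

```text
the job is handed in; nothing more can be done
None
```

The job is handed in with no verdict returned: I pushed the stop back about 163 mm with the paddle held down until it hit a hard stop, the paddle then sprang up to 84 mm, and the bottles and ladle look unmoved (jar mostly hidden by the gripper in the last picture).

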